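# Hold the two-way shutter of a bench photometer at its balance point

### The job

The two small windows on the deck of the bench photometer are about to be wiped. Lift its cover by the bar to about 75 degrees open and let go, so that its stiff hinge keeps it there, still shading the deck; then take the loose shutter inside by its wire loop, swing it up from the front window without letting it drop or topple over to the rear one, and finish still holding it upright at its balance point, where it covers neither window and would fall neither way. Leave everything else on the bench where it is.

Things in the scene. Friction and masses are not known exactly. Their poses are not given: they have to be found in the camera images.
- photometer: low white bench instrument, fixed, 226 x 184 mm, grey deck 70 mm high under a white cover; origin centre of underside, x from its front panel (display, keys; at x = -124 mm) to its rear, z up. On the deck two window rings 31 mm wide, tops 87 mm high, at x = -58 (front) and -2 mm (rear), y = 0; the shutter's bearing cheeks at x = -30, y = +-47 mm, tops 96 mm high
- lid (a joint): angle of the cover, a white shell 220 x 180 x 48 mm open below, over the deck and the shutter: 0 shut, grows as its front edge rises, stop at 1.92 rad (110 deg); 75 deg = 1.31 rad. Starts shut or up to 0.3 rad ajar. The hinge is stiff: the cover stays at any angle; raising it at the bar takes about 5 N.
- lid_axis (a point): middle of the cover's hinge line, which runs along the photometer's y axis: 98 mm behind the photometer's origin, 74 mm high. Take care on the way: a large fixed white cabinet (0.33 m high, with a tray of tall cones on top) stands close on the photometer's left; its vertical edge nearest the robot is at world x = 0.48, y = -0.02, and its side runs from there to x = 0.88, y = -0.25
- lid_bar (a point): middle of the cover's bar handle: round steel bar, 12 mm diameter, parallel to the hinge line and 257 mm from it, 92 mm clear between its arms, when shut 92 mm over the bench, its centre 40 mm ahead of the cover's front wall (32 mm clear for a finger). Straddle it from above, fingers open about 45 mm; they can slip round it as the cover turns
- shutter (a joint): angle of the shutter (dark steel plate 38 x 66 x 4 mm with a steel wire loop at its free edge, 100 to 160 g): 0 = lying level to the front on the front window (start), pi/2 = upright, its balance point (its mass lies evenly about its plane through the axle), pi = lying on the rear window. The axle has almost no friction: let go anywhere else, it falls.
- shutter_pivot (a point): middle of the shutter's axle, which runs along the photometer's y axis: 30 mm in front of the photometer's origin, 90 mm high, 20 mm above the deck
- shutter_bar (a point): middle of the outer bar of the shutter's wire loop: round, 8 mm diameter, parallel to the axle and 74 mm from it, 58 mm clear length between its legs, 28 mm clear between it and the plate; lying, it is 20 mm above the deck. Pinch it from above across its thickness, fingers open to about 35 mm; the fingers can slip round it as the shutter turns.
- sample_cup_0: bystander: screw-lid cup, 51 mm wide, 64 mm high; origin centre of underside
- petri_0: bystander: flat round dish with lid, 62 mm wide, 14 mm high; origin centre of underside
- bottle_feed: bystander: capped bottle, 56 mm wide, 102 mm high; origin centre of underside
- forceps: bystander: steel forceps lying, 14 x 122 x 9 mm; origin centre of underside
- screwdriver: bystander: screwdriver lying, 29 x 171 x 28 mm; origin centre of underside
- timer: bystander: square bench timer, 66 x 66 x 18 mm; origin centre of underside
- beaker: bystander: clear beaker, 64 mm wide, 76 mm high; origin centre of underside

How it is judged (in metres and radians):
On the way:
1. the cover stands 75 degrees open (give or take 8) by itself, nothing touching it (value of joint lid between 1.17 and 1.45 rad and contact force between lid and anything else below 0.2 N), for 0.3 s.
At the end, for the whole second after the job is handed in: the shutter stands still within 0.08 rad (4.6 deg) of upright, held by the fingers; the cover stands by itself, untouched, at 75 deg within 8 deg (all of step 1 and value of joint shutter between 1.49 and 1.65 rad and velocity of joint shutter between -0.1 and 0.1 rad/s and contact force between the fingers and shutter above 0.5 N); the arm keeps its last pose, push and grip.
It fails at once if the shutter topples over towards the rear window (past 2.0 rad) (value of joint shutter above 2 rad).
It fails at once if the shutter drops back (faster than 4 rad/s towards the front) (velocity of joint shutter below -4 rad/s).
It fails at once if another thing on the bench is moved by more than 20 mm (distance of any of sample_cup_0, petri_0, bottle_feed, forceps, screwdriver, timer, beaker from where it was at the start of the episode above 0.02 m).
It also fails if it takes over 56 s, if anything falls off the work surface, if the arm or the gripper's body presses on something with over 40 N, if the wrist force passes 120 N, or if a joint passes its speed limit or range.

### The arm

A 6-joint arm with a two-finger parallel gripper is mounted at the origin on a cart in front of the work surface, level with it; the furniture and walls round the work are solid. World frame = base frame: x ahead of the robot, y to its left, z up, the work surface at z = 0. Lengths are in mm, angles in degrees, forces in N, time in s.
With the tool pointing down it reaches from about 300 to 850 mm from the base axis. Payload 4.2 kg.
Tool frame: the origin (TCP) lies midway between the tips of the shut fingers; the grasp point (between the pads) lies 19 mm behind it; z points along the fingers, y is the line along which they close (so a half turn about z gives the same grasp; the last joint's range is limited). The gripper opens to 91 mm and grips with 3 to 60 N. Pads are 32 mm wide; open, the fingers measure 118 mm over their backs; the gripper's body (76 mm by 178 mm) begins 60 mm behind the grasp point.
Start: joints at [66.349, 18.312, 89.639, -0, 72.044, -1.146], TCP at [220.1, 531.224, 213.976] pointing down, gripper open.
Joint ranges: [-177.97, 177.97], [-48.28, 115.42], [12.27, 149.76], [-77.06, 257.06], [2.81, 150.46], [-146.56, 146.56]. Speed limits (degrees/s): [147.25, 147.25, 180, 180, 180, 180].

### API

Orientations are given as [roll, pitch, yaw] about the fixed x, y, z axes, in that order (R = Rz(yaw) Ry(pitch) Rx(roll)).
In Python, from workcell import env, camrig, telemetry gives the robot as it stands (env), with the cameras (camrig) and the readings (telemetry).
- The arm moves only by the shell command python3 drive.py FILE [OPENING] [FORCE], which reads ROWS from the file FILE. ROWS is a JSON list that holds a single list of rows (three levels of brackets), with 1 to 8 rows, each of 6 numbers: dx, dy, dz in fractions of the full range, 1 being 0.25 m, then a rotation vector rx, ry, rz in shares of 180 degrees (1.0 is 180 degrees); each row shifts and turns the commanded pose from where the row before left it, along the tool's axes as they then stand; what a row does not reach is not made up. A row lasts 1/10 s, in which the tool goes at most 50 mm and 8.59 degrees, less where a joint would pass 70% of its speed; a pose out of reach is approached as far as the arm can. OPENING is the finger opening in mm, set as the command begins (- or left out keeps the last). The fingers move at their own pace and stop on an object; FORCE is the grip in N (left out, the last holds). Time passes only in rows, so rows that do not move let the fingers close. It prints the time, the measured TCP pose, the force, the opening and the grip force at its end. Shift and turn numbers lie between -1 and 1, and a call with a number outside is refused. Input that does not fit is refused with a message, and nothing moves.
- telemetry.state(): the state, without advancing time (a new reading comes with each control period).
- camrig.grab_frame(name): name is "side" or "top"; returns the picture (420x560x3 uint8, blue, green, red); there is no depth.
- camrig.camera_model(name): a dict with "fx", "fy", "cx", "cy" (pixels), "T" (4x4, takes a point from camera to world coordinates). Camera axes: x right, y up, looking along -z (the intrinsics and any distortion apply to the point x, -y, -z); pixel columns grow to the right and rows downward; lengths in mm; the calibration is good to about 2 mm. A picture is of the moment at which its call begins. camera_model takes no time and is no camera call.
- env.job_done(): hands the job in; it is judged then, once.
The state is a dict: "time_s": time; "qpos": joint angles; "qvel": joint speeds; "effort": joint torques, N m; "ee_pos": TCP position; "ee_rot": TCP orientation; "force": force on the tool from outside, world axes, zero at the start; "torque": the same for the moment, N m; "gripper_width": finger opening in mm; "gripper_force": force on a finger pad.
Only numpy, scipy, OpenCV 4.12 (cv2) and the standard library are available. Lean on these libraries where they do the work, as an engineer would, in place of code of your own. Each camera call takes 0.05 s, during which the arm holds its last target. There are 200 camera calls.

## Working session

There is one attempt and no reset: what is moved stays moved. The work goes in short steps, Python scripts to look and compute and a shell command to move; the robot and the scene stay as the last step left them, time stands still between calls to the robot, and variables do not carry over. Pictures are saved under pics/ and viewed, at most 12 in all, crops included, and the job is handed in when it is done.

```bash
ls; mkdir -p pics; python3 - <<'E'
from workcell import env, camrig, telemetry
import cv2,numpy as np
np.set_printoptions(precision=4,suppress=True)
for n in("side","top"):
    cv2.imwrite(f"pics/{n}0.png",camrig.grab_frame(n)); m=camrig.camera_model(n); print(n,m)
s=telemetry.state();print(s)
E
```

```text
drive.py
pics
workcell.py
side {'fx': 412.68074222498007, 'fy': 412.68074222498007, 'cx': 280.02516192882797, 'cy': 205.80291278495395, 'T': array([[ -0.957 ,   0.175 ,  -0.2313, 247.8323],
       [ -0.2901,  -0.5887,   0.7546, 321.3206],
       [ -0.0041,   0.7892,   0.6141, 617.2224],
       [  0.    ,   0.    ,   0.    ,   1.    ]])}
top {'fx': 458.9070888481132, 'fy': 458.9070888481132, 'cx': 282.7439588736083, 'cy': 208.81448319408943, 'T': array([[   0.0193,    0.9959,   -0.0879,  382.6431],
       [  -0.9998,    0.0194,    0.0003, -293.5244],
       [   0.002 ,    0.0878,    0.9961,  983.4655],
       [   0.    ,    0.    ,    0.    ,    1.    ]])}
{'time_s': 0.1, 'qpos': array([66.3476, 18.3487, 89.6969,  0.0001, 72.0451, -1.145 ]), 'qvel': array([-0.058 , -0.1809, -0.1415,  0.0215,  0.0075,  0.0245]), 'effort': array([  0.0015, -41.3337, -23.2508,   0.0731,   0.0423,  -0.0001]), 'ee_pos': array([219.9267, 530.8068, 213.214 ]), 'ee_rot': array([-179.9093,   -0.0019,  157.4925]), 'force': array([-0.7829, -0.1704, -0.1626]), 'torque': array([-0.0404,  0.0027,  0.0363]), 'gripper_force': 0.0, 'gripper_width': 91.59732754265572}
```

View pics/side0.png

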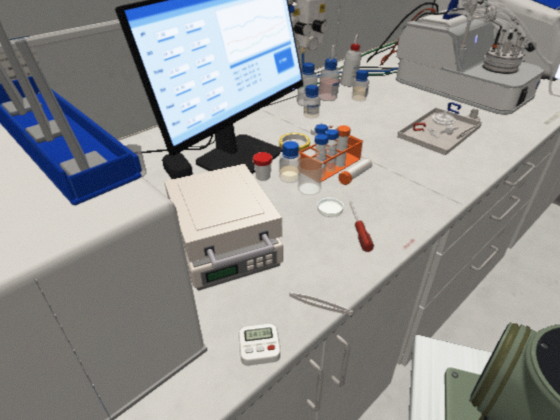

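View pics/top0.png

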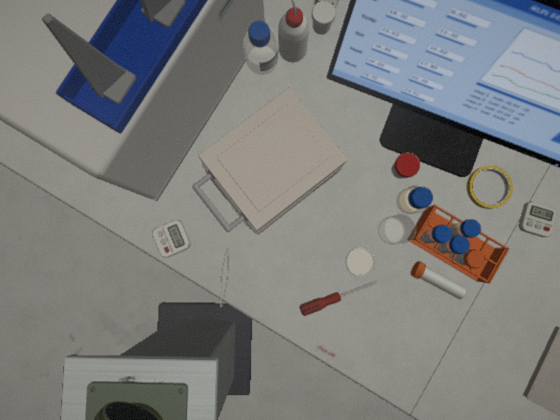

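Side view: the photometer's front panel spans about (190,255)–(282,265) with the bar at about (208,255)–(272,238). Top view: cover corners at about (200,160), (290,88), (345,158) and (258,232), bar at about (198,185)–(235,228). I'll zoom in on both.

```bash
python3 - <<'E'
import cv2,numpy as np
a=cv2.imread("pics/side0.png")[160:300,150:300]; b=cv2.imread("pics/top0.png")[80:250,180:360]
def z(i,w): 
    return cv2.resize(i,(w,int(i.shape[0]*w/i.shape[1])),interpolation=cv2.INTER_CUBIC)
A=z(a,450);B=z(b,350) 
A=cv2.resize(a,(600,560),interpolation=cv2.INTER_CUBIC)
B=cv2.resize(b,None,fx=3.3,fy=3.3,interpolation=cv2.INTER_CUBIC)
for im,s,x0,y0 in((A,4,150,160),(B,3.3,180,80)):
    for k in range(0,200,20):
        for (p,q,t) in (((int(k*s),0),(int(k*s),6),x0+k),((0,int(k*s)),(6,int(k*s)),y0+k)):
            cv2.line(im,p,q,(0,0,255),1);cv2.putText(im,str(t),(q[0]+2,q[1]+8),0,.35,(0,0,255),1)
cv2.imwrite("pics/sz.png",A);cv2.imwrite("pics/tz.png",B)
E
```

```text
(no output)
```

View pics/sz.png

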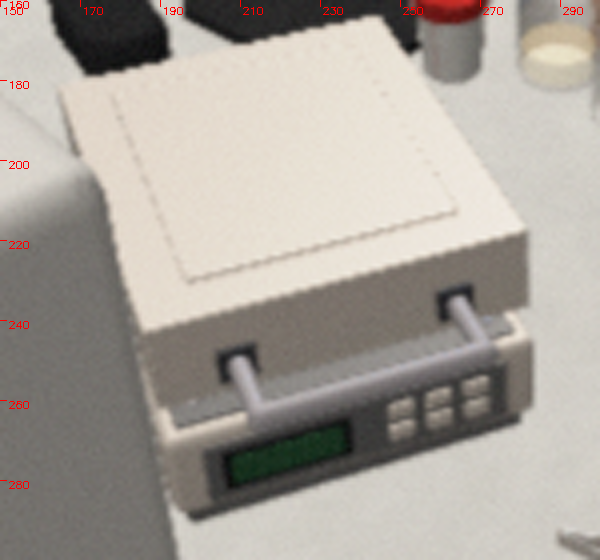

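View pics/tz.png

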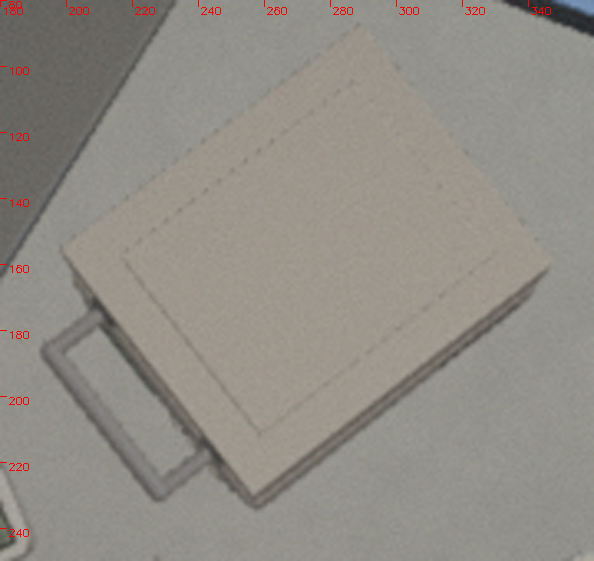

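```bash
cat > h.py <<'E'
import numpy as np
from workcell import env, camrig, telemetry
from scipy.optimize import least_squares
from scipy.spatial.transform import Rotation as Ro
np.set_printoptions(precision=3,suppress=True)
M={n:camrig.camera_model(n) for n in("side","top")}
def ray(n,p):
    m=M[n];d=np.array([(p[0]-m["cx"])/m["fx"],-(p[1]-m["cy"])/m["fy"],-1.]);T=m["T"]
    d=T[:3,:3]@d;return T[:3,3],d/np.linalg.norm(d)
def tri(ps,pt):
    A=0;b=0;L=[]
    for n,p in(("side",ps),("top",pt)):
        o,d=ray(n,p);P=np.eye(3)-np.outer(d,d);A=A+P;b=b+P@o;L.append((P,o))
    x=np.linalg.solve(A,b);return x,max(np.linalg.norm(P@(x-o)) for P,o in L)
def plane(n,p,z):
    o,d=ray(n,p);return o+d*(z-o[2])/d[2]
def proj(n,X):
    m=M[n];c=m["T"][:3,:3].T@(np.asarray(X)-m["T"][:3,3]);return np.array([m["cx"]-m["fx"]*c[0]/c[2],m["cy"]+m["fy"]*c[1]/c[2]])
E
python3 - <<'E'
from h import *
S=[(215.5,261.75),(271.5,247),(186.3,242.5),(281.8,218),(243.8,163.8),(165.5,182)]
T=[(195.8,186.7),(228.5,229.1),(198.8,155.2),(257.6,230),(346,160.3),(290,86.7)]
X=[]
for s,t in zip(S,T):
    x,e=tri(s,t);X.append(x);print(x,e)
bl,br=plane("side",(197.5,289.5),3),plane("side",(280,265),3);print("base",bl,br,np.linalg.norm(bl-br))
v=br-bl;print(np.degrees(np.arctan2(v[1],v[0]))+90)
# lid-frame points (x from axis, y, z from axis): bar ends, top corners
def model(p):
    x,y,yaw,a,h,w=p
    P=np.array([[-256.4,w,18],[-256.4,-w,18],[-216.4,90,h],[-216.4,-90,h],[3.6,-90,h],[3.6,90,h]])
    c,s=np.cos(a),np.sin(a)
    P=np.c_[P[:,0]*c+P[:,2]*s, P[:,1], -P[:,0]*s+P[:,2]*c]+[98,0,74]
    c,s=np.cos(yaw),np.sin(yaw)
    return np.c_[P[:,0]*c-P[:,1]*s+x,P[:,0]*s+P[:,1]*c+y,P[:,2]]
def res(p):
    P=model(p);return np.concatenate([proj(n,q)-o for n,L in(("side",S),("top",T)) for q,o in zip(P,L)])
r=least_squares(res,[600,-200,-.87,.05,48,52]);p=r.x
print(p,np.degrees(p[2:4]));print(r.fun.reshape(-1,2))
P=model(p);print("bar",(P[0]+P[1])/2)
E
```

```text
[ 500.33  -125.208  106.235] 0.8595721078281522
[ 420.126 -190.333  103.51 ] 0.9594676562704052
[ 556.835 -133.251  129.096] 0.35847093478080133
[ 418.231 -247.463  126.295] 0.6224086411514641
[ 555.48  -411.881  121.625] 1.8279877107742464
[ 696.517 -303.649  116.333] 0.9874974576097391
base [ 555.373 -137.076    3.   ] [ 422.047 -244.574    3.   ] 171.26394662164338
-51.121526995644075
[ 560.423 -279.171   -0.885    0.05    43.703   51.673] [-50.689   2.885]
[[ 0.223  0.699]
 [ 0.12  -0.59 ]
 [ 0.16   0.589]
 [ 0.639 -0.504]
 [ 1.197  0.541]
 [-0.55  -0.172]
 [-0.197 -0.591]
 [-0.205 -0.908]
 [-0.439 -0.013]
 [-0.669  0.089]
 [ 1.853 -1.005]
 [-0.429  0.625]]
bar [ 460.851 -157.567  104.882]
```

```bash
cat >> h.py <<'E'
PH=np.array([560.4,-279.2,0.]);YAW=-50.7
def W(x,y,z):
    return PH+Ro.from_euler('z',YAW,degrees=True).apply([x,y,z])
def go(target,tilt=None,cur=None):
    """delta in present tool axes to reach TCP target; tilt: tips pointing towards the rear (deg)"""
    s=telemetry.state();p=s["ee_pos"];R=Ro.from_euler('xyz',s["ee_rot"],degrees=True)
    print("t",round(s["time_s"],2),"pos",p,"rot",s["ee_rot"],"F",s["force"],"w",round(s["gripper_width"],1),"g",round(s["gripper_force"],1))
    d=np.asarray(target)-p
    print("move",R.inv().apply(d),np.linalg.norm(d))
    if tilt is not None:
        G=Ro.from_euler('xyz',[180,0,90+YAW],degrees=True)*Ro.from_euler('x',-tilt,degrees=True)
        dr=R.inv()*G;print("rotvec",dr.as_rotvec(degrees=True),"z axis goal local",Ro.from_euler('z',-YAW,degrees=True).apply(G.apply([0,0,1])),"move in goal axes",G.inv().apply(d))
def loc(): # TCP & grasp pt in photometer axes
    s=telemetry.state();R=Ro.from_euler('xyz',s["ee_rot"],degrees=True);L=Ro.from_euler('z',-YAW,degrees=True)
    print("t",round(s["time_s"],2),"TCP local",L.apply(s["ee_pos"]-PH),"z",L.apply(R.apply([0,0,1])),"y",L.apply(R.apply([0,1,0])),"F local",L.apply(s["force"]),"w",round(s["gripper_width"],2),"g",round(s["gripper_force"],1))
E
python3 - <<'E'
from h import *
go([310,30,260])
go([460.9,-157.6,260],0)
go([460.9,-157.6,260],30)
E
```

```text
t 0.1 pos [219.927 530.807 213.214] rot [-179.909   -0.002  157.493] F [-0.783 -0.17  -0.163] w 91.6 g 0.0
move [-274.922 -428.253  -46.118] 510.98881770331957
t 0.1 pos [219.927 530.807 213.214] rot [-179.909   -0.002  157.493] F [-0.783 -0.17  -0.163] w 91.6 g 0.0
move [-486.142 -543.798  -45.942] 730.863169604659
rotvec [ -0.058   0.092 118.192] z axis goal local [ 0.  0. -1.] move in goal axes [-249.549  685.345  -46.786]
t 0.1 pos [219.927 530.807 213.214] rot [-179.909   -0.002  157.493] F [-0.783 -0.17  -0.163] w 91.6 g 0.0
move [-486.142 -543.798  -45.942] 730.863169604659
rotvec [-18.508 -30.736 115.067] z axis goal local [ 0.5    0.    -0.866] move in goal axes [-249.549  616.919  302.154]
```

Careful with the scale: shifts go in shares of 0.25 m and turns go in shares of 180 degrees. That gives: -27 mm / 250 = -0.108, -17 mm / 250 = -0.068.

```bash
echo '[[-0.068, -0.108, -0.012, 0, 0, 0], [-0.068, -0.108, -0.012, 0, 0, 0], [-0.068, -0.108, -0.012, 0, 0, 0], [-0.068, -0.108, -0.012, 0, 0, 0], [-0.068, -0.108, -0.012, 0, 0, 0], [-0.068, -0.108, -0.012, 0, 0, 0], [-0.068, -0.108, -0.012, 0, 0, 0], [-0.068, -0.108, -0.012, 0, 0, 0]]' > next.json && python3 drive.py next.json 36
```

```text
refused: ROWS must be a list holding one list of rows, three levels of brackets. Nothing was moved.
```

The call was refused and nothing moved: it wants a list holding one list of rows, three levels of brackets. Same move again in that form.

```bash
echo '[[[-0.068, -0.108, -0.012, 0, 0, 0], [-0.068, -0.108, -0.012, 0, 0, 0], [-0.068, -0.108, -0.012, 0, 0, 0], [-0.068, -0.108, -0.012, 0, 0, 0], [-0.068, -0.108, -0.012, 0, 0, 0], [-0.068, -0.108, -0.012, 0, 0, 0], [-0.068, -0.108, -0.012, 0, 0, 0], [-0.068, -0.108, -0.012, 0, 0, 0]]]' > next.json && python3 drive.py next.json 36
echo '[[[-0.068, -0.108, -0.012, 0, 0, 0], [-0.068, -0.108, -0.012, 0, 0, 0], [-0.068, -0.108, -0.012, 0, 0, 0], [-0.068, -0.108, -0.012, 0, 0, 0], [-0.068, -0.108, -0.012, 0, 0, 0], [-0.068, -0.108, -0.012, 0, 0, 0], [-0.068, -0.108, -0.012, 0, 0, 0], [-0.068, -0.108, -0.012, 0, 0, 0]]]' > next.json && python3 drive.py next.json 36
python3 -c "
from h import *
go([350,-170,260])"
```

```text
time_s: 0.9
ee_pos: [262.9, 278.1, 237.8]
ee_rot: [-180.0, -0.0, 157.5]
force: [0.7, -0.9, -0.2]
gripper_width: 36.0
gripper_force: 0.0
time_s: 1.7
ee_pos: [305.7, 26.7, 261.9]
ee_rot: [180.0, -0.0, 157.5]
force: [0.0, -0.2, -0.2]
gripper_width: 36.1
gripper_force: 0.0
t 1.7 pos [305.696  26.744 261.917] rot [179.991  -0.001 157.503] F [ 0.009 -0.214 -0.231] w 36.1 g 0.0
move [-116.213 -164.82     1.89 ] 201.679570890738
```

In the tool's units: -27 mm / 250 = -0.108, -19 mm / 250 = -0.076, 8 degrees / 180 = 0.0444.

```bash
echo '[[[-0.076, -0.108, 0, 0, 0, 0], [-0.076, -0.108, 0, 0, 0, 0], [-0.076, -0.108, 0, 0, 0, 0], [-0.076, -0.108, 0, 0, 0, 0], [-0.076, -0.108, 0, 0, 0, 0], [-0.076, -0.108, 0, 0, 0, 0], [0, 0, 0, 0, 0, 0.0444], [0, 0, 0, 0, 0, 0.0444]]]' > next.json && python3 drive.py next.json 36
echo '[[[0, 0, 0, 0, 0, 0.0444], [0, 0, 0, 0, 0, 0.0444], [0, 0, 0, 0, 0, 0.0444], [0, 0, 0, 0, 0, 0.0444], [0, 0, 0, 0, 0, 0.0444], [0, 0, 0, 0, 0, 0.0444], [0, 0, 0, 0, 0, 0.0444], [0, 0, 0, 0, 0, 0.0444]]]' > next.json && python3 drive.py next.json
echo '[[[0, 0, 0, 0, 0, 0.0444], [0, 0, 0, 0, 0, 0.0444], [0, 0, 0, 0, 0, 0.0444], [0, 0, 0, 0, 0, 0.0444], [0, 0, 0, 0, 0, 0.0344], [0, 0, 0, 0, 0, 0]]]' > next.json && python3 drive.py next.json
python3 -c "
from h import *
go([460.9,-157.6,200],0)"
```

```text
time_s: 2.5
ee_pos: [349.1, -166.1, 261.3]
ee_rot: [-180.0, -0.1, 141.0]
force: [0.2, 0.7, -0.2]
gripper_width: 35.9
gripper_force: 0.0
time_s: 3.3
ee_pos: [349.0, -165.1, 261.6]
ee_rot: [-180.0, -0.0, 77.2]
force: [-0.4, 0.2, 0.1]
gripper_width: 36.1
gripper_force: 0.0
time_s: 3.9
ee_pos: [349.1, -165.2, 261.6]
ee_rot: [-180.0, 0.0, 39.3]
force: [0.4, 0.2, 0.3]
gripper_width: 35.9
gripper_force: 0.0
t 3.9 pos [ 349.084 -165.169  261.63 ] rot [-179.959    0.012   39.308] F [0.372 0.216 0.264] w 35.9 g 0.0
move [91.326 65.023 61.565] 127.90030777618333
rotvec [-0.041  0.012  0.008] z axis goal local [ 0.  0. -1.] move in goal axes [91.322 64.965 61.63 ]
```

In the tool's units: 31 mm / 250 = 0.124, 30 mm / 250 = 0.12.

```bash
echo '[[[0.12, 0.088, 0.032, 0, 0, 0], [0.12, 0.088, 0.032, 0, 0, 0], [0.124, 0.084, 0.032, 0, 0, 0], [0, 0, 0.08, 0, 0, 0], [0, 0, 0.072, 0, 0, 0], [0, 0, 0, 0, 0, 0]]]' > next.json && python3 drive.py next.json 34
python3 -c "
from h import *
import cv2
go([460.9,-157.6,130],0)
go([460.9,-157.6,88],0)
a=camrig.grab_frame('side')[120:280,170:330];b=camrig.grab_frame('top')[120:280,140:300]
cv2.imwrite('pics/p5.png',cv2.resize(np.hstack([a,b]),(800,400),interpolation=cv2.INTER_CUBIC))"
```

```text
time_s: 4.5
ee_pos: [459.3, -157.2, 197.3]
ee_rot: [-179.7, 0.2, 39.4]
force: [-0.2, 0.2, -0.1]
gripper_width: 33.9
gripper_force: 0.0
t 4.5 pos [ 459.349 -157.203  197.303] rot [-179.683    0.182   39.438] F [-0.168  0.161 -0.15 ] w 33.9 g 0.0
move [ 1.159  1.664 67.292] 67.3222594517728
rotvec [-0.317  0.182  0.137] z axis goal local [ 0.  0. -1.] move in goal axes [ 0.949  1.289 67.303]
t 4.5 pos [ 459.349 -157.203  197.303] rot [-179.683    0.182   39.438] F [-0.168  0.161 -0.15 ] w 33.9 g 0.0
move [  1.292   1.896 109.291] 109.31494842923145
rotvec [-0.317  0.182  0.137] z axis goal local [ 0.  0. -1.] move in goal axes [  0.949   1.289 109.303]
```

View pics/p5.png

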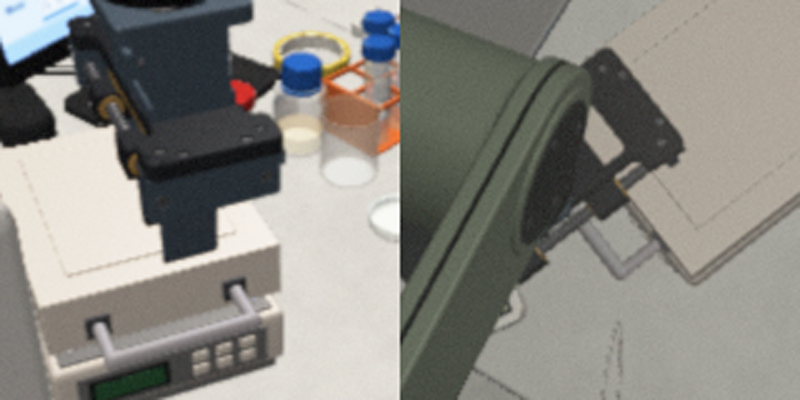

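The gripper hangs over the bar (left pane: fingers at about (190,240), bar below at (180,345)), closing across it as planned. I'll descend.

In the tool's units: 20 mm / 250 = 0.08, 12 mm / 250 = 0.048.

```bash
echo '[[[0.004, 0.0052, 0.08, 0, 0, 0], [0, 0, 0.08, 0, 0, 0], [0, 0, 0.08, 0, 0, 0], [0, 0, 0.048, 0, 0, 0], [0, 0, 0.04, 0, 0, 0], [0, 0, 0, 0, 0, 0]]]' > next.json && python3 drive.py next.json 34
python3 -c "
from h import *
go([460.9,-157.6,88],0);loc()"
```

```text
time_s: 5.2
ee_pos: [462.2, -158.3, 117.5]
ee_rot: [-179.9, 0.0, 39.3]
force: [-0.6, 0.1, -0.1]
gripper_width: 33.9
gripper_force: 0.0
t 5.2 pos [ 462.194 -158.271  117.507] rot [-179.943    0.027   39.304] F [-0.592  0.134 -0.121] w 33.9 g 0.0
move [-0.562 -1.31  29.508] 29.542630596444607
rotvec [-0.057  0.027  0.004] z axis goal local [ 0.  0. -1.] move in goal axes [-0.576 -1.339 29.507]
t 5.2 TCP local [-155.781    0.598  117.507] z [-0.001 -0.    -1.   ] y [ 1.     0.    -0.001] F local [-0.478 -0.373 -0.121] w 33.89 g 0.0
```

In the tool's units: 10 mm / 250 = 0.04, 9 mm / 250 = 0.036.

```bash
echo '[[[0, -0.006, 0.04, 0, 0, 0], [0, 0, 0.04, 0, 0, 0], [0, 0, 0.036, 0, 0, 0], [0, 0, 0, 0, 0, 0]]]' > next.json && python3 drive.py next.json 34
echo '[[[0, 0, 0, 0, 0, 0], [0, 0, 0, 0, 0, 0], [0, 0, 0, 0, 0, 0], [0, 0, 0, 0, 0, 0]]]' > next.json && python3 drive.py next.json 0 12
python3 -c "
from h import *
loc()"
```

```text
time_s: 5.6
ee_pos: [460.6, -156.8, 87.5]
ee_rot: [-179.9, 0.1, 39.3]
force: [-0.4, 0.7, 0.4]
gripper_width: 33.9
gripper_force: 0.0
time_s: 6.0
ee_pos: [460.5, -155.7, 88.9]
ee_rot: [-179.8, -0.0, 39.2]
force: [-0.4, 4.8, 2.1]
gripper_width: 11.9
gripper_force: 12.0
t 6.0 TCP local [-158.806    0.921   88.921] z [-0.004  0.    -1.   ] y [ 1.    -0.001 -0.004] F local [-3.959  2.737  2.056] w 11.89 g 12.0
```

```bash
python3 -c "
import numpy as np
t=np.radians(np.arange(6.9,80,3));print(np.c_[np.degrees(t[:-1]),257*-np.diff(np.cos(t)),-257*np.diff(np.sin(t))].round(1))"
```

```text
[[  6.9   2.  -13.3]
 [  9.9   2.7 -13.2]
 [ 12.9   3.3 -13. ]
 [ 15.9   4.  -12.8]
 [ 18.9   4.7 -12.6]
 [ 21.9   5.3 -12.3]
 [ 24.9   6.  -12.1]
 [ 27.9   6.6 -11.7]
 [ 30.9   7.2 -11.4]
 [ 33.9   7.8 -11. ]
 [ 36.9   8.4 -10.5]
 [ 39.9   8.9 -10.1]
 [ 42.9   9.4  -9.6]
 [ 45.9   9.9  -9.1]
 [ 48.9  10.4  -8.6]
 [ 51.9  10.8  -8. ]
 [ 54.9  11.2  -7.4]
 [ 57.9  11.6  -6.8]
 [ 60.9  11.9  -6.2]
 [ 63.9  12.2  -5.6]
 [ 66.9  12.5  -5. ]
 [ 69.9  12.8  -4.3]
 [ 72.9  13.   -3.6]
 [ 75.9  13.1  -2.9]]
```

In the tool's units: -13.3 mm / 250 = -0.0532, -13.2 mm / 250 = -0.0528.

```bash
echo '[[[0, 0.008, -0.0532, 0, 0, 0], [0, 0.0108, -0.0528, 0, 0, 0], [0, 0.0132, -0.052, 0, 0, 0], [0, 0.016, -0.0512, 0, 0, 0], [0, 0.0188, -0.0504, 0, 0, 0], [0, 0.0212, -0.0492, 0, 0, 0], [0, 0.024, -0.0484, 0, 0, 0], [0, 0, 0, 0, 0, 0]]]' > next.json && python3 drive.py next.json
python3 -c "
from h import *
loc()"
```

```text
time_s: 6.8
ee_pos: [477.6, -176.5, 179.2]
ee_rot: [-179.6, -0.0, 39.2]
force: [-4.6, 7.1, 6.6]
gripper_width: 11.7
gripper_force: 12.0
t 6.8 TCP local [-131.909    0.974  179.202] z [-0.007  0.001 -1.   ] y [ 1.    -0.001 -0.007] F local [-8.434  0.929  6.605] w 11.73 g 12.0
```

In the tool's units: -12.6 mm / 250 = -0.0504, 8.4 mm / 250 = 0.0336.

```bash
echo '[[[0, 0.0184, -0.0504, 0, 0, 0], [0, 0.0288, -0.0456, 0, 0, 0], [0, 0.0312, -0.044, 0, 0, 0], [0, 0.0336, -0.042, 0, 0, 0], [0, 0.0356, -0.0404, 0, 0, 0], [0, 0.0376, -0.0384, 0, 0, 0], [0, 0.0396, -0.0364, 0, 0, 0], [0, 0, 0, 0, 0, 0]]]' > next.json && python3 drive.py next.json
python3 -c "
from h import *
loc()"
```

```text
time_s: 7.6
ee_pos: [513.6, -220.5, 254.6]
ee_rot: [-179.7, -0.1, 39.3]
force: [-5.5, 6.4, 11.2]
gripper_width: 11.6
gripper_force: 12.0
t 7.6 TCP local [-75.053   1.004 254.604] z [-0.005  0.001 -1.   ] y [ 1.    -0.    -0.005] F local [-8.462 -0.223 11.19 ] w 11.65 g 12.0
```

In the tool's units: 12.5 mm / 250 = 0.05, 12.2 mm / 250 = 0.0488.

```bash
echo '[[[0, 0.0336, -0.0424, 0, 0, 0], [0, 0.0432, -0.032, 0, 0, 0], [0, 0.0448, -0.0304, 0, 0, 0], [0, 0.0464, -0.028, 0, 0, 0], [0, 0.0476, -0.0256, 0, 0, 0], [0, 0.0488, -0.0232, 0, 0, 0], [0, 0.05, -0.02, 0, 0, 0], [0, 0, 0, 0, 0, 0]]]' > next.json && python3 drive.py next.json
python3 -c "
from h import *
import cv2
loc()
f=camrig.grab_frame('side');cv2.imwrite('pics/s6.png',cv2.resize(f[20:320,100:400],(600,600),interpolation=cv2.INTER_CUBIC))"
```

```text
time_s: 8.4
ee_pos: [565.2, -283.5, 305.1]
ee_rot: [179.9, -0.1, 39.3]
force: [-1.4, 0.9, 7.0]
gripper_width: 11.5
gripper_force: 12.0
t 8.4 TCP local [  6.352   0.977 305.07 ] z [ 0.002  0.001 -1.   ] y [ 1.    -0.     0.002] F local [-1.547 -0.546  7.035] w 11.53 g 12.0
```

View pics/s6.png

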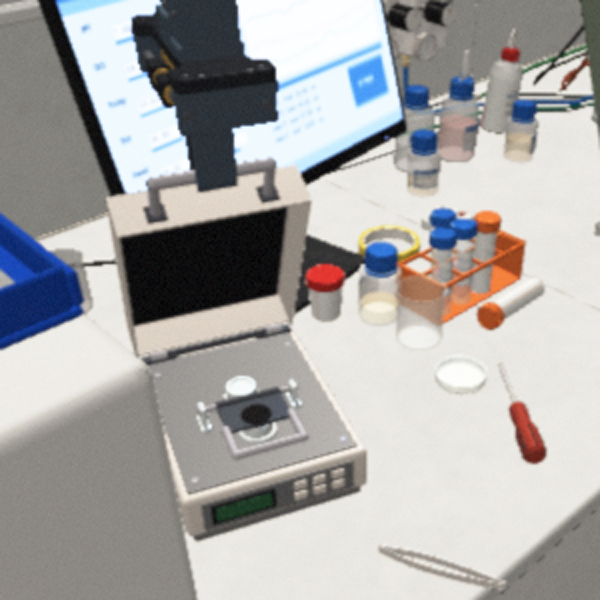

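The cover is up about 66°, bar still in the fingers. The deck is now visible: shutter plate at about (255,410), its loop bar at about (265,447), cheeks at (203,415) and (295,390) in this crop (scale 2, offset (100,20)).

In the tool's units: 13.2 mm / 250 = 0.0528, 12.8 mm / 250 = 0.0512.

```bash
echo '[[[0, 0.0512, -0.0176, 0, 0, 0], [0, 0.052, -0.0144, 0, 0, 0], [0, 0.0528, -0.0112, 0, 0, 0], [0, 0, 0, 0, 0, 0], [0, 0, 0, 0, 0, 0]]]' > next.json && python3 drive.py next.json
python3 -c "
from h import *
loc()"
echo '[[[0, 0, 0, 0, 0, 0], [0, 0, 0, 0, 0, 0], [0, 0, 0, 0, 0, 0], [0, 0, 0, 0, 0, 0]]]' > next.json && python3 drive.py next.json 36
echo '[[[0, 0, -0.04, 0, 0, 0], [0, 0, -0.06, 0, 0, 0], [0, 0, -0.08, 0, 0, 0], [0, 0, 0, 0, 0, 0]]]' > next.json && python3 drive.py next.json
python3 -c "
from h import *
import cv2
loc()
for n in('side','top'):cv2.imwrite(f'pics/{n}7.png',camrig.grab_frame(n))
a=cv2.imread('pics/side7.png')[90:290,140:290];b=cv2.imread('pics/top7.png')[80:230,190:390]
cv2.imwrite('pics/z7.png',cv2.resize(a,None,fx=3,fy=3,interpolation=cv2.INTER_CUBIC))"
```

```text
time_s: 8.95
ee_pos: [590.3, -314.2, 315.6]
ee_rot: [179.7, -0.1, 39.3]
force: [1.5, -2.2, 5.4]
gripper_width: 11.3
gripper_force: 12.0
t 8.95 TCP local [ 45.993   0.932 315.622] z [ 0.004  0.001 -1.   ] y [ 1.    -0.     0.004] F local [ 2.677 -0.217  5.443] w 11.34 g 12.0
time_s: 9.35
ee_pos: [589.2, -313.2, 313.3]
ee_rot: [-180.0, 0.0, 39.3]
force: [0.4, -0.1, -0.1]
gripper_width: 35.8
gripper_force: 0.0
time_s: 9.75
ee_pos: [590.3, -313.8, 362.4]
ee_rot: [179.6, -0.1, 39.3]
force: [0.1, -0.2, 0.5]
gripper_width: 36.4
gripper_force: 0.0
t 9.75 TCP local [ 45.759   1.203 362.397] z [ 0.006  0.003 -1.   ] y [ 1.    -0.     0.006] F local [ 0.248 -0.027  0.525] w 36.35 g 0.0
```

View pics/z7.png

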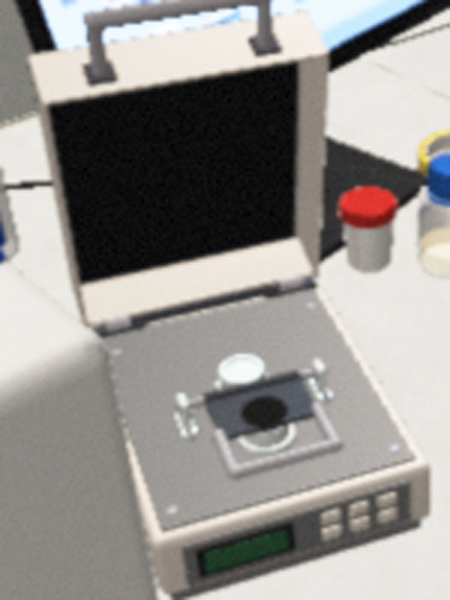

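The cover stands free at roughly 75° with its bar at about (172,97)–(229,90) in full-image pixels. The shutter lies forward with its loop's outer bar at about (218,246)–(252,237).

```bash
python3 - <<'E'
from h import *
L=Ro.from_euler('z',-YAW,degrees=True)
f=lambda u,v:(140+u/3,90+v/3)
print("shutter bar ends",[L.apply(plane("side",f(*p),90)-PH) for p in((235,467),(336,440))])
print("plate rear corners",[L.apply(plane("side",f(*p),92)-PH) for p in((207,395),(307,375))])
print("rear ring",L.apply(plane("side",f(241,369),87)-PH))
print("panel bottom corners",[L.apply(plane("side",f(*p),3)-PH) for p in((168,595),(420,523))])
# lid bar: ray meets local plane y
for p in((95,20),(268,1)):
    o,d=ray("side",f(*p));o=L.apply(o-PH);d=L.apply(d)
    for y in (46 if p[0]<200 else -46,52 if p[0]<200 else -52):
        X=o+d*(y-o[1])/d[1];r=X-[98,0,74];print(X,np.hypot(r[0],r[2]),np.degrees(np.arctan2(r[2],-r[0]))-4)
E
```

```text
shutter bar ends [array([-102.559,   33.155,   90.   ]), array([-103.229,  -32.627,   90.   ])]
plate rear corners [array([-30.902,  31.85 ,  92.   ]), array([-36.511, -35.548,  92.   ])]
rear ring [-6.956  2.34  87.   ]
panel bottom corners [array([-109.184,   88.117,    3.   ]), array([-112.688,  -85.848,    3.   ])]
[ 99.383  46.    302.953] 228.95688691931474 86.34611639459706
[ 49.942  52.    323.342] 253.9311795574593 75.09054282533288
[ 22.975 -46.    329.428] 266.2181447135445 69.63137343617187
[ 45.276 -52.    320.068] 251.65295870951778 73.9062101524363
```

```bash
python3 - <<'E'
import cv2
b=cv2.imread('pics/top7.png')[100:250,180:380]
cv2.imwrite('pics/tz7.png',cv2.resize(b,(800,600),interpolation=cv2.INTER_CUBIC))
E
```

```text
(no output)
```

View pics/tz7.png

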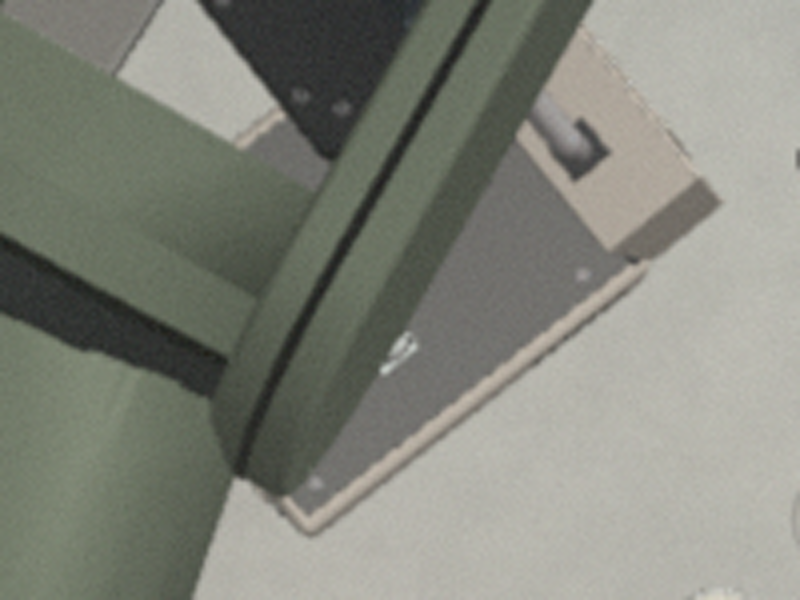

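Top view: the arm hides the shutter, but the cover edge is at about (650,190) in the crop and nothing touches it. The cover angle is about 74.7°. Moving to the shutter now.

In the tool's units: 40 mm / 250 = 0.16, -35 mm / 250 = -0.14.

```bash
echo '[[[0, -0.06, 0, 0, 0, 0], [0, -0.14, 0, 0, 0, 0], [0, -0.14, 0.02, 0, 0, 0], [0, -0.14, 0.14, 0, 0, 0], [0, -0.12, 0.16, 0, 0, 0], [0, 0, 0.16, 0, 0, 0], [0, 0, 0.16, 0, 0, 0], [0, 0, 0.12, 0, 0, 0]]]' > next.json && python3 drive.py next.json 24
echo '[[[0, 0, 0.08, 0, 0, 0], [0, 0, 0, 0, 0, 0]]]' > next.json && python3 drive.py next.json
python3 -c "
from h import *
go(W(-104.5,0,80),0);loc()
import cv2
f=camrig.grab_frame('side');cv2.imwrite('pics/s8.png',cv2.resize(f[140:290,150:300],(600,600),interpolation=cv2.INTER_CUBIC))"
```

```text
time_s: 10.65
ee_pos: [492.3, -196.1, 165.5]
ee_rot: [-179.8, 0.1, 39.3]
force: [0.8, 0.2, -0.1]
gripper_width: 23.9
gripper_force: 0.0
time_s: 10.85
ee_pos: [491.4, -196.0, 144.9]
ee_rot: [-179.6, 0.2, 39.3]
force: [-1.1, -0.8, -0.5]
gripper_width: 24.1
gripper_force: 0.0
t 10.85 pos [ 491.442 -195.974  144.936] rot [-179.551    0.231   39.301] F [-1.108 -0.818 -0.492] w 24.1 g 0.0
move [ 0.911  4.089 64.903] 65.03820338681642
rotvec [-0.449  0.231  0.   ] z axis goal local [ 0.  0. -1.] move in goal axes [ 0.648  3.581 64.936]
t 10.85 TCP local [-108.081   -0.648  144.936] z [-0.008 -0.004 -1.   ] y [ 1.    -0.    -0.008] F local [-0.069 -1.376 -0.492] w 24.14 g 0.0
```

View pics/s8.png

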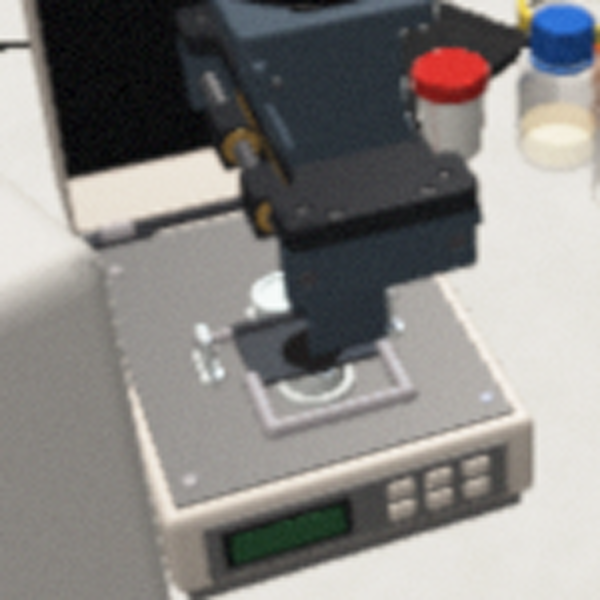

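The open fingers (bottom at about (345,345)) hang over the loop bar (ends at about (265,428) and (410,388)), centred along it. The cover is clear. I'll descend in two steps.

In the tool's units: 20 mm / 250 = 0.08, 3.6 mm / 250 = 0.0144, 0.4 degrees / 180 = 0.0022.

```bash
echo '[[[0.002, 0.0144, 0.04, 0.0022, -0.0011, 0], [0, 0, 0.08, 0, 0, 0], [0, 0, 0.048, 0, 0, 0], [0, 0, 0, 0, 0, 0], [0, 0, 0, 0, 0, 0]]]' > next.json && python3 drive.py next.json 24
python3 -c "
from h import *
go(W(-104.5,0,80),0);loc()"
```

```text
time_s: 11.4
ee_pos: [497.2, -199.8, 107.1]
ee_rot: [-179.6, 0.2, 39.3]
force: [-0.3, 0.0, 0.2]
gripper_width: 24.0
gripper_force: 0.0
t 11.4 pos [ 497.235 -199.835  107.12 ] rot [-179.633    0.178   39.294] F [-0.332  0.031  0.19 ] w 24.0 g 0.0
move [-1.305 -2.902 27.143] 27.329061405616358
rotvec [-0.367  0.178 -0.006] z axis goal local [ 0.  0. -1.] move in goal axes [-1.389 -3.076 27.12 ]
t 11.4 TCP local [-101.424    1.389  107.12 ] z [-0.006 -0.003 -1.   ] y [ 1.    -0.    -0.006] F local [-0.234 -0.237  0.19 ] w 24.05 g 0.0
```

```bash
echo '[[[-0.004, -0.01, 0.02, 0, 0, 0], [0, 0, 0, 0, 0, 0], [0, 0, 0, 0, 0, 0]]]' > next.json && python3 drive.py next.json 24
python3 -c "
from h import *
go(W(-104.5,0,80),0);loc()"
```

```text
time_s: 11.7
ee_pos: [494.5, -198.3, 102.1]
ee_rot: [-179.6, 0.2, 39.3]
force: [0.4, 0.2, -0.8]
gripper_width: 23.8
gripper_force: 0.0
t 11.7 pos [ 494.49  -198.305  102.08 ] rot [-179.627    0.179   39.296] F [ 0.405  0.24  -0.776] w 23.8 g 0.0
move [-0.165 -0.01  22.081] 22.0819733253054
rotvec [-0.373  0.179 -0.004] z axis goal local [ 0.  0. -1.] move in goal axes [-0.234 -0.154 22.08 ]
t 11.7 TCP local [-104.346    0.234  102.08 ] z [-0.007 -0.003 -1.   ] y [ 1.    -0.    -0.007] F local [ 0.071  0.465 -0.776] w 23.79 g 0.0
```

In the tool's units: 8 mm / 250 = 0.032, 6 mm / 250 = 0.024.

```bash
echo '[[[0, 0, 0.032, 0, 0, 0], [0, 0, 0.032, 0, 0, 0], [0, 0, 0.024, 0, 0, 0], [0, 0, 0, 0, 0, 0], [0, 0, 0, 0, 0, 0]]]' > next.json && python3 drive.py next.json 24
python3 -c "
from h import *
loc()"
echo '[[[0, 0, 0, 0, 0, 0], [0, 0, 0, 0, 0, 0], [0, 0, 0, 0, 0, 0], [0, 0, 0, 0, 0, 0], [0, 0, 0, 0, 0, 0]]]' > next.json && python3 drive.py next.json 0 10
python3 - <<'E'
from h import *
loc()
def plan(r0,d,n,phi):
    th=np.radians(np.linspace(0,90,n+1));ph=np.radians(np.linspace(0,phi,n+1))
    P=np.c_[-r0*np.cos(th)+d*np.sin(ph), r0*np.sin(th)-d*np.cos(ph)]
    for i in range(n):
        dx,dz=P[i+1]-P[i];c,s=np.cos(ph[i]),np.sin(ph[i])
        # tool z=(s,-c), tool y=(c,s)
        print(round(np.degrees(th[i])),"y %.1f z %.1f rx %.2f"%(dx*c+dz*s,dx*s-dz*c,-phi/n))
plan(74,10,20,40)
E
```

```text
time_s: 12.2
ee_pos: [494.2, -198.2, 79.4]
ee_rot: [-179.6, 0.2, 39.3]
force: [-0.3, 0.1, -0.2]
gripper_width: 24.1
gripper_force: 0.0
t 12.2 TCP local [-104.611    0.061   79.405] z [-0.008 -0.004 -1.   ] y [ 1.    -0.    -0.008] F local [-0.263 -0.205 -0.158] w 24.13 g 0.0
time_s: 12.7
ee_pos: [493.4, -197.2, 79.9]
ee_rot: [-179.5, 0.2, 39.3]
force: [-1.9, 4.2, 3.4]
gripper_width: 8.0
gripper_force: 10.0
t 12.7 TCP local [-105.896    0.137   79.86 ] z [-0.01  -0.003 -1.   ] y [ 1.   -0.   -0.01] F local [-4.466  1.136  3.431] w 8.0 g 10.0
0 y 0.6 z -5.8 rx -2.00
4 y 1.2 z -5.7 rx -2.00
9 y 1.9 z -5.6 rx -2.00
14 y 2.5 z -5.4 rx -2.00
18 y 3.1 z -5.1 rx -2.00
22 y 3.7 z -4.8 rx -2.00
27 y 4.2 z -4.4 rx -2.00
32 y 4.6 z -3.9 rx -2.00
36 y 5.1 z -3.4 rx -2.00
40 y 5.4 z -2.8 rx -2.00
45 y 5.7 z -2.3 rx -2.00
50 y 5.9 z -1.6 rx -2.00
54 y 6.1 z -1.0 rx -2.00
58 y 6.2 z -0.3 rx -2.00
63 y 6.2 z 0.3 rx -2.00
68 y 6.1 z 1.0 rx -2.00
72 y 5.9 z 1.6 rx -2.00
76 y 5.7 z 2.2 rx -2.00
81 y 5.4 z 2.8 rx -2.00
86 y 5.1 z 3.4 rx -2.00
```

In the tool's units: -5.8 mm / 250 = -0.0232, 1.9 mm / 250 = 0.0076, -2 degrees / 180 = -0.0111.

```bash
echo '[[[0, -0.0028, -0.0232, -0.0111, 0, 0], [0, 0.0048, -0.0228, -0.0111, 0, 0], [0, 0.0076, -0.0224, -0.0111, 0, 0], [0, 0.01, -0.0216, -0.0111, 0, 0], [0, 0, 0, 0, 0, 0]]]' > next.json && python3 drive.py next.json
python3 -c "
from h import *
loc()"
```

```text
time_s: 13.2
ee_pos: [496.3, -200.7, 103.6]
ee_rot: [172.3, 0.2, 39.4]
force: [-1.2, 4.6, 0.5]
gripper_width: 7.8
gripper_force: 10.0
t 13.2 TCP local [-101.354    0.184  103.602] z [ 0.134 -0.003 -0.991] y [0.991 0.001 0.134] F local [-4.282  1.975  0.526] w 7.77 g 10.0
```

In the tool's units: 5.4 mm / 250 = 0.0216, -5.3 mm / 250 = -0.0212, -2 degrees / 180 = -0.0111.

```bash
echo '[[[0, 0.0092, -0.0212, -0.0111, 0, 0], [0, 0.0148, -0.0192, -0.0111, 0, 0], [0, 0.0168, -0.0176, -0.0111, 0, 0], [0, 0.0184, -0.0156, -0.0111, 0, 0], [0, 0.0204, -0.0136, -0.0111, 0, 0], [0, 0.0216, -0.0112, -0.0111, 0, 0], [0, 0, 0, 0, 0, 0]]]' > next.json && python3 drive.py next.json
python3 - <<'E'
from h import *
loc()
s=telemetry.state();L=Ro.from_euler('z',-YAW,degrees=True);R=Ro.from_euler('xyz',s["ee_rot"],degrees=True)
b=L.apply(s["ee_pos"]-PH-10*R.apply([0,0,1]))-[-31.9,0,90];print(b,np.hypot(b[0],b[2]),np.degrees(np.arctan2(b[2],-b[0])))
E
```

```text
time_s: 13.9
ee_pos: [508.6, -215.8, 133.6]
ee_rot: [160.3, 0.2, 39.3]
force: [-5.8, 6.8, 8.0]
gripper_width: 7.6
gripper_force: 10.0
t 13.9 TCP local [-81.823   0.087 133.555] z [ 0.337 -0.003 -0.942] y [0.942 0.002 0.337] F local [-8.954 -0.172  8.031] w 7.62 g 10.0
[-53.289   0.12   52.972] 75.13755932693535 44.82904493404543
```

Careful with the scale: shifts go in shares of 0.25 m and turns go in shares of 180 degrees. That gives: 6.2 mm / 250 = 0.0248, 6.1 mm / 250 = 0.0244, -2 degrees / 180 = -0.0111.

```bash
echo '[[[0, 0.0184, -0.018, -0.0111, 0, 0], [0, 0.0236, -0.0064, -0.0111, 0, 0], [0, 0.0244, -0.004, -0.0111, 0, 0], [0, 0.0248, -0.0012, -0.0111, 0, 0], [0, 0.0248, 0.0008, -0.0111, 0, 0], [0, 0, 0, 0, 0, 0]]]' > next.json && python3 drive.py next.json
cat >> h.py <<'E'
def bar(d=10):
    loc();s=telemetry.state();L=Ro.from_euler('z',-YAW,degrees=True);R=Ro.from_euler('xyz',s["ee_rot"],degrees=True)
    b=L.apply(s["ee_pos"]-PH-d*R.apply([0,0,1]))-[-31.9,0,90];print(b,np.hypot(b[0],b[2]),np.degrees(np.arctan2(b[2],-b[0])))
E
python3 -c "
from h import *
bar()"
```

```text
time_s: 14.5
ee_pos: [524.7, -235.1, 151.5]
ee_rot: [150.3, 0.2, 39.4]
force: [-1.0, -0.1, 0.6]
gripper_width: 7.4
gripper_force: 10.0
t 14.5 TCP local [-56.693   0.287 151.477] z [ 0.495 -0.003 -0.869] y [0.869 0.003 0.495] F local [-0.535 -0.888  0.57 ] w 7.37 g 10.0
[-29.747   0.314  70.163] 76.20885688817926 67.02474092456798
```

In the tool's units: 6.1 mm / 250 = 0.0244, 5.9 mm / 250 = 0.0236, -2 degrees / 180 = -0.0111.

```bash
echo '[[[0, 0.0244, 0.004, -0.0111, 0, 0], [0, 0.0236, 0.0064, -0.0111, 0, 0], [0, 0.0228, 0.0088, -0.0111, 0, 0], [0, 0.0216, 0.0112, -0.0111, 0, 0], [0, 0.01, 0.0068, 0, 0, 0], [0, 0, 0, 0, 0, 0], [0, 0, 0, 0, 0, 0]]]' > next.json && python3 drive.py next.json
python3 -c "
from h import *
import cv2
bar(8)
f=camrig.grab_frame('side');cv2.imwrite('pics/s9.png',cv2.resize(f[90:290,140:340],(600,600),interpolation=cv2.INTER_CUBIC))"
```

```text
time_s: 15.2
ee_pos: [541.7, -255.7, 157.5]
ee_rot: [142.4, 0.2, 39.3]
force: [-0.7, 0.0, 0.0]
gripper_width: 7.8
gripper_force: 10.0
t 15.2 TCP local [-30.063   0.408 157.546] z [ 0.61  -0.003 -0.792] y [0.792 0.001 0.61 ] F local [-0.413 -0.502  0.02 ] w 7.84 g 10.0
[-3.044  0.429 73.884] 73.9463963695524 87.64045796519201
```

View pics/s9.png

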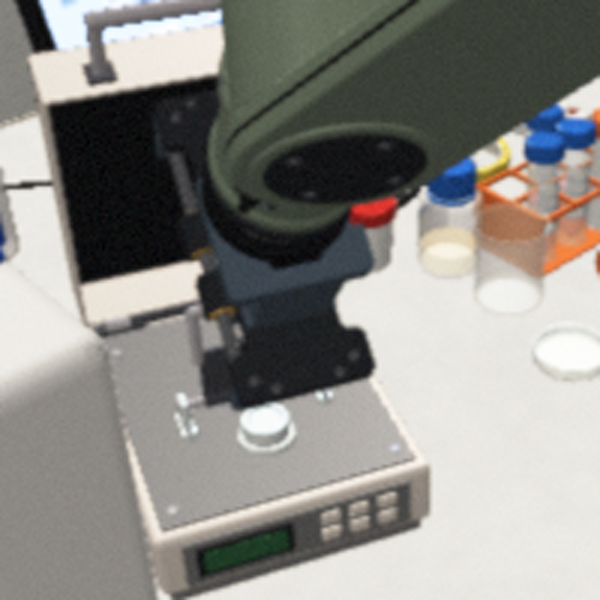

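The shutter is up in the fingers at an estimated 87.6°, both windows uncovered (front ring at (265,425)), and the cover is clear of the gripper. Next comes a final small shift and a grip check.

In the tool's units: 2.4 mm / 250 = 0.0096, 1.8 mm / 250 = 0.0072.

```bash
echo '[[[0, 0.0096, 0.0072, 0, 0, 0], [0, 0, 0, 0, 0, 0], [0, 0, 0, 0, 0, 0]]]' > next.json && python3 drive.py next.json - 20
python3 -c "
from h import *
import cv2
bar(8)
f=camrig.grab_frame('side');cv2.imwrite('pics/s10.png',cv2.resize(f[180:240,180:260],(800,600),interpolation=cv2.INTER_CUBIC))
for t in (80,85,90,95):
    r=np.radians(t);c=lambda R:(proj('side',W(-31.9-R*np.cos(r),33,90+R*np.sin(r)))-[180,180])*10
    print(t,'leg top',c(74),'leg at plate end',c(42), 'plate bottom',(proj('side',W(-31.9,33,90))-[180,180])*10)"
```

```text
time_s: 15.55
ee_pos: [543.5, -257.9, 157.5]
ee_rot: [142.4, 0.2, 39.3]
force: [-1.5, -0.4, 3.0]
gripper_width: 7.3
gripper_force: 20.0
t 15.55 TCP local [-27.253   0.411 157.489] z [ 0.61  -0.003 -0.792] y [0.792 0.002 0.61 ] F local [-0.676 -1.409  3.043] w 7.34 g 20.0
[-0.236  0.432 73.825] 73.8256134579811 89.81665317407588
80 leg top [260.971 168.896] leg at plate end [272.545 285.711] plate bottom [286.728 428.858]
85 leg top [251.805 146.268] leg at plate end [267.451 272.87 ] plate bottom [286.728 428.858]
90 leg top [243.023 126.174] leg at plate end [262.54  261.336] plate bottom [286.728 428.858]
95 leg top [234.699 108.747] leg at plate end [257.851 251.192] plate bottom [286.728 428.858]
```

View pics/s10.png

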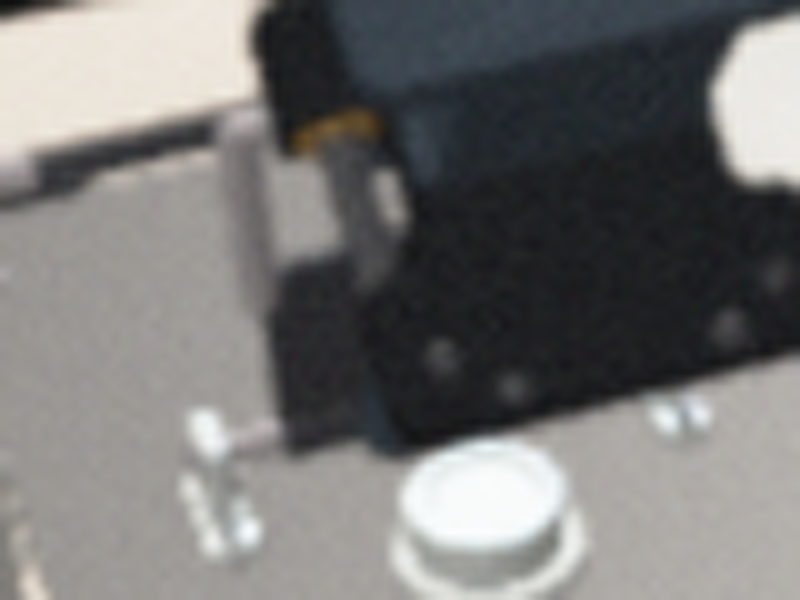

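The loop leg's top shows at about (243,125) in the crop, against (243,126) predicted for 90°, and the axle lines up as well. I'll settle briefly and hand in.

```bash
echo '[[[0, 0, 0, 0, 0, 0], [0, 0, 0, 0, 0, 0], [0, 0, 0, 0, 0, 0], [0, 0, 0, 0, 0, 0]]]' > next.json && python3 drive.py next.json
python3 -c "
from h import *
bar(8);print(env.job_done())"
```

```text
time_s: 16.0
ee_pos: [543.4, -257.7, 157.5]
ee_rot: [142.4, 0.2, 39.3]
force: [-2.1, -0.2, 4.6]
gripper_width: 7.1
gripper_force: 20.0
t 16.0 TCP local [-27.4     0.435 157.49 ] z [ 0.61  -0.003 -0.792] y [0.792 0.002 0.61 ] F local [-1.169 -1.698  4.629] w 7.11 g 20.0
[-0.384  0.456 73.827] 73.82759436299612 89.70173497596905
the job is handed in; nothing more can be done
None
```

The job is handed in at about 16 s: by my measurements the cover stands free at about 75° and the fingers hold the shutter at about 90°; `job_done()` returned no verdict, so I can't confirm the judged result.

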